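# Take the bayonet clean-out cover off the parts chute

### The arm

A 6-joint arm with a two-finger parallel gripper is mounted at the origin on the work surface. World frame = base frame: x ahead of the robot, y to its left, z up, the work surface at z = 0. Lengths are in m, angles in rad, forces in N, time in s.
With the tool pointing down it reaches from about 0.375 to 0.925 m from the base axis. Payload 5.7 kg.
Tool frame: the origin (TCP) lies midway between the tips of the shut fingers; the grasp point (between the pads) lies 19 mm behind it; z points along the fingers, y is the line along which they close (so a half turn about z gives the same grasp; the last joint's range is limited). The gripper opens to 88 mm and grips with 3 to 60 N. Pads are 20 mm wide; open, the fingers measure 115 mm over their backs; the gripper's body (75 mm by 178 mm) begins 61 mm behind the grasp point.
Start: joints at [1.151, 0.359, 1.51, -0, 1.272, -0.115], TCP at [0.18, 0.572, 0.223] pointing down, gripper open.
Joint ranges: [-2.97, 2.97], [-1.01, 2.36], [0.21, 2.38], [-0.96, 4.11], [0.2, 2.71], [-2.98, 2.98]. Speed limits (rad/s): [2.39, 2.39, 3.14, 3.14, 3.14, 3.14].

### API

Orientations are given as a unit quaternion [x, y, z, w].
In Python, from bench import move_ptp, servo_line, goto_joints, move_gripper, sleep, inverse_kinematics, capture, PlanningError, close_job, spot_in, silhouettes, current_clock, current_joint_pos, current_qvel, current_joint_torque, current_position, current_orientation, current_force, current_torque, current_finger_gap, current_grip_force gives the robot as it stands. Calls block until the motion is done:
- move_ptp(position, orientation): joint-space move of the TCP to a pose.
- servo_line(position, orientation=None, rate=0.15, contact_N=None): straight line of the TCP; orientation=None keeps the orientation; rate is the mean speed in m/s. With contact_N (N) it stops when the force on the tool has changed by that much, and returns True; else False.
- goto_joints(angles): joint-space move.
- move_gripper(opening): finger opening in m; the grip force is fixed at half the most; returns when the fingers have stopped.
- sleep(seconds).
- inverse_kinematics(position, orientation): joint angles nearest the present ones, or None.
- capture(name): name is "side" or "top" or "wrist"; returns a dict with "image" (480x640x3 uint8, blue, green, red), "range_z" (480x640 float32, m along the optical axis (not along the pixel's ray), 0 where there is no reading), "intrinsics" (3x3 intrinsics, pixels), "R" (3x3) and "t" (3): a world point X has camera coordinates R X + t. Camera axes: x right, y down, z forward; pixel columns grow to the right and rows downward; lengths in m; the calibration is good to about 2 mm. The wrist camera is an equidistant fisheye: a pixel r from the principal point sees the ray r / f radians off the axis. A picture is of the moment at which its call begins.
A pose or a line that the arm cannot do raises PlanningError and nothing moves.
- close_job(): hands the job in; it is judged then, once.
Trained networks look in the newest picture that a camera, given by its name, has taken for a name from the list of things; names that differ only in an ending like _2 or _b are one class to them, and where a whole thing is asked for, a point or a joint stands for the part that bears it (a point fixed in the world has none). Each returns a list of dicts, best first, with "conf" (0 to 1); they miss things now and then, are a little off and sometimes report something else, mostly with a low value. They report only what shows in the picture. A call takes as long as a camera call. They do not tell look-alikes from the thing itself.
- spot_in(camera, query): "xy" ([column, row] in pixels, amid what is visible of it).
- silhouettes(camera, query): "region" (480x640 bool, what is visible of it) and "xy" ([column, row] in pixels, amid what is visible of it).
Readings, each from a call of its own:
- current_clock(): time.
- current_joint_pos(): joint angles.
- current_qvel(): joint speeds.
- current_joint_torque(): joint torques, N m.
- current_position(): TCP position.
- current_orientation(): TCP orientation.
- current_force(): force on the tool from outside, world axes, zero at the start.
- current_torque(): the same for the moment, N m.
- current_finger_gap(): finger opening in m.
- current_grip_force(): force on a finger pad.
Only numpy, scipy, OpenCV 4.12 (cv2) and the standard library are available. Lean on these libraries where they do the work, as an engineer would, in place of code of your own. Each camera call takes 0.05 s, during which the arm holds its last target. There are 200 camera calls.

### The job

Open the clean-out port on the sloped chute: turn its bayonet cover until its hidden lugs come into the slots, lift it free without forcing it, and set it down flat in the tray at the foot of the chute, right way up, letting go only once it stands on the tray's floor. Leave the brass spacer that lies in the tray and everything else on the bench where it is.

Things in the scene. Friction and masses are not known exactly. Their poses are not given: they have to be found in the camera images.
- cover: Round dark steel bayonet cover, 87 mm across, about 0.35 kg, skirted like a jar lid. Origin: centre of the lower rim of its skirt; own z = its axis, out through the top face, which lies 26 mm above the origin. At the start it sits locked on the chute's neck, the bar within 20 degrees of the fall line, its axis leaning 30 degrees from vertical, its origin 12 mm out from the port along the axis.
- bar (a point): Middle of the upper edge of the cover's grip bar, on the cover's axis, 60 mm above its origin. The bar is upright, straight, along the cover's own x: 64 mm long, 12 mm wide (own y), rising 34 mm from the top face.
- lug (a point): Middle of one of the cover's two lugs, inside the skirt under the ends of the bar (own +x and -x), 12 mm wide, 3 to 9 mm above the cover's origin. Locked, the cover has 3 mm of play along its axis and 2 to 3 mm sideways, then the lugs bear hard on the neck's tabs. Pulling on the tabs with more than 80 N counts as forcing.
- chute: Fixed sloped steel chute, a closed duct 160 mm wide, 60 mm thick, 370 mm long, on four legs. Origin on the bench straight below the port; own z up; the duct falls at 30 degrees towards its own -x and opens above the tray (upper edge of the outlet 85 mm over the bench, 130 mm from the origin); its other end is about 265 mm high.
- port (a point): Centre of the clean-out port on the chute's upper face, 160 mm above the bench: foot of the fixed round neck, which stands 34 mm out of the face at right angles to it, so 30 degrees from vertical, leaning towards the chute's own -x.
- neck_top (a point): Centre of the neck's top, under the cover. The neck has two opposite gaps between its tabs, hidden by the skirt, at an unknown angle: turned anticlockwise (seen onto its top) the cover's lugs reach them after 40 to 115 degrees, clockwise after 65 to 140. No stop or click: feel with gentle pulls. Slack 14 degrees either side of a gap's middle; there it lifts straight off along the axis, clear after 25 mm.
- tray: Fixed shallow open steel tray at the chute's foot, 180 mm (own x) by 280 mm (own y), 30 mm high, walls and floor 4 mm thick. Origin: centre of its underside; own +x points roughly towards the chute.
- spacer: Dented brass spacer ring, 44 mm across, 15 mm high, lying in the tray near the end at the tray's own -y (80 to 105 mm from the middle). Origin: centre of its underside. Not to be moved.
- die_block: Pitted steel die block 100 x 70 x 45 mm on the bench. Origin: centre of its underside. Not to be moved.
- punch_holder_1: Grey cast-iron punch holder, 80 x 70 mm base 18 mm thick with a 46 mm round boss, 53 mm high in all. Origin: centre of its underside. Not to be moved.
- punch_holder_2: The other punch holder, same shape and size. Not to be moved.
- wrench: Steel wrench about 180 mm long lying on the bench along its own x. Not to be moved.
- oil_tin: Closed bare metal tin 66 mm across, 100 mm high, standing on the bench. Origin: centre of its underside. Not to be moved.
Things that resemble listed ones, but are neither listed nor needed, are in the scene too. Leave any pink, purple or turquoise look-alike of the cover alone.

How it is judged:
On the way, in this order (a step that is already met when the one before it is completed fails the run):
1. the cover is lifted off the neck, its origin more than 60 mm from the port (distance between cover and port above 0.06 m and contact force between cover and chute below 0.1 N and contact force between the fingers and cover above 1 N), for 0.1 s.
2. the cover stands in the tray while it is still held (contact force between cover and tray above 0.3 N and contact force between the fingers and cover above 1 N and angle between cover's own z axis and vertical below 0.2 rad and z of cover in the frame of tray below 0.015 m and x of cover in the frame of tray between -0.046 and 0.046 m and y of cover in the frame of tray between -0.096 and 0.096 m), for 0.05 s.
At the end, for the whole second after the job is handed in: The cover rests released on the tray's floor, wholly between its walls (origin within 46 mm of the tray's middle along its x and 96 mm along its y), right way up, flat within 3.5 degrees, rim less than 9 mm above the tray's underside, still (x of cover in the frame of tray between -0.046 and 0.046 m and y of cover in the frame of tray between -0.096 and 0.096 m and z of cover in the frame of tray below 0.009 m and angle between cover's own z axis and vertical below 0.06 rad and linear speed of cover below 0.02 m/s); the robot touches nothing.
It fails at once if the cover is forced: pulled against the neck's tabs with more than 80 N (contact force between cover and chute above 80 N and distance between cover and port above 0.0138 m).
It fails at once if a bystander (spacer, die block, punch holder, wrench or tin) is moved more than 25 mm (distance of any of die_block, punch_holder_1, punch_holder_2, spacer, wrench, oil_tin from where it was at the start of the episode above 0.025 m).
It also fails if it takes over 51 s, if anything falls off the work surface, if the arm or the gripper's body presses on something with over 40 N, if the wrist force passes 120 N, or if a joint passes its speed limit or range.

## Working session

There is one attempt and no reset: what is moved stays moved. The work goes in short steps, each a Python script; the robot and the scene stay as the last script left them, time stands still between calls to the robot, and variables do not carry over. Pictures are saved under pics/ and viewed, at most 10 in all, crops included, and the job is handed in when it is done.

```bash
ls; mkdir -p pics
python3 - <<'E'
from bench import *
import cv2,numpy as np,pickle
ims=[]
d={}
for c in("top","side"):
    r=capture(c);d[c]=r;ims.append(r["image"])
    for q in("cover","bar","chute","tray","spacer"):
        s=silhouettes(c,q)
        d[c+q]=s
        print(c,q,[(np.round(x["xy"]).tolist(),round(x["conf"],2),int(x["region"].sum())) for x in s[:4]])
    cv2.imwrite(f"pics/{c}0.png",r["image"])
pickle.dump(d,open("d.pkl","wb"))
print(current_clock(),current_position(),current_orientation())
E
```

```text
pics
top cover [([147.0, 241.0], 0.98, 1012), ([215.0, 320.0], 0.77, 992), ([264.0, 216.0], 0.75, 1213), ([155.0, 311.0], 0.6, 1031)]
top bar [([145.0, 241.0], 0.95, 1034), ([155.0, 312.0], 0.82, 975), ([218.0, 318.0], 0.67, 926), ([261.0, 214.0], 0.65, 1195)]
top chute [([228.0, 191.0], 0.82, 10018), ([432.0, 168.0], 0.26, 859)]
top tray [([335.0, 280.0], 0.87, 7863)]
top spacer [([378.0, 252.0], 0.73, 194)]
side cover [([210.0, 198.0], 0.71, 639), ([324.0, 181.0], 0.7, 8531), ([311.0, 193.0], 0.68, 1065), ([213.0, 235.0], 0.61, 747)]
side bar [([263.0, 183.0], 0.98, 610), ([213.0, 237.0], 0.6, 800), ([308.0, 192.0], 0.58, 1050)]
side chute [([324.0, 184.0], 0.67, 8728)]
side tray [([283.0, 303.0], 0.67, 7518)]
side spacer [([317.0, 329.0], 0.8, 244)]
0.6 [0.18004708 0.57231464 0.22263885] [ 1.51808518e-01  9.88409921e-01 -3.07422983e-05 -1.88976552e-05]
```

View pics/top0.png

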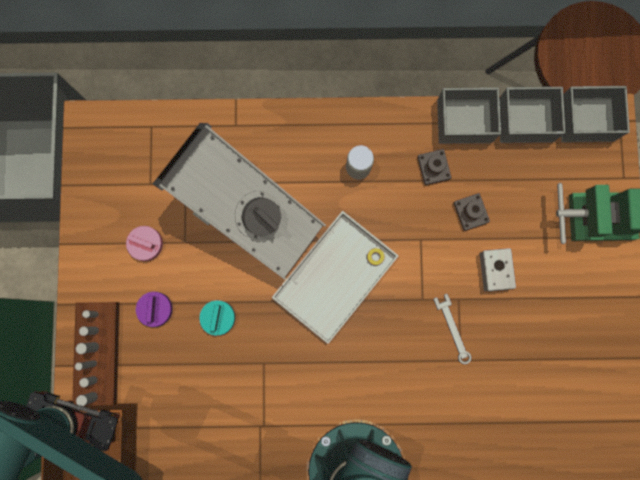

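View pics/side0.png

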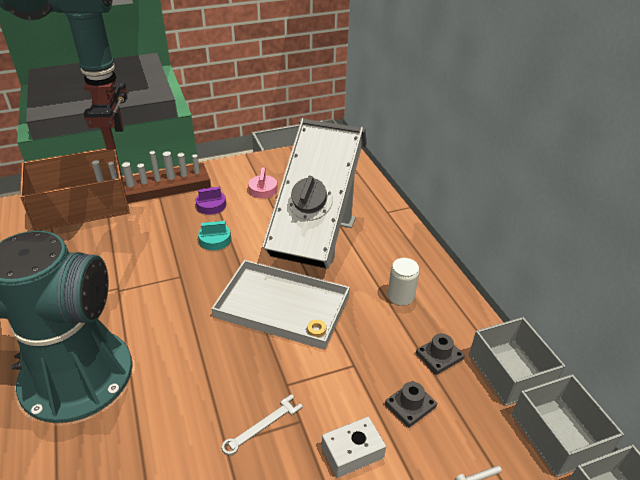

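The top view shows four cover shapes: dark steel at (262,217) on the chute neck, pink (144,243), purple (153,310) and turquoise (216,318). The dark one on the chute fits the description. In the side view it is at (309,193), the tray is centred at (282,303) and the spacer is at (317,328).

```bash
cat > h.py <<'E'
from bench import *
import numpy as np,cv2,pickle
from scipy.spatial.transform import Rotation as Rn
def cloud(r):
    K=r["intrinsics"];z=r["range_z"].astype(float);v,u=np.indices(z.shape)
    P=np.stack([(u-K[0,2])/K[0,0]*z,(v-K[1,2])/K[1,1]*z,z],-1)
    return (P-r["t"])@r["R"],z>0
def plane(P,it=300,tol=.003):
    g=np.random.default_rng(0);best=None
    for _ in range(it):
        a,b,c=P[g.choice(len(P),3,0)];n=np.cross(b-a,c-a);l=np.linalg.norm(n)
        if l<1e-6: continue
        n/=l;m=abs((P-a)@n)<tol
        if best is None or m.sum()>best.sum():best=m
    Q=P[best];c=Q.mean(0);n=np.linalg.svd(Q-c,full_matrices=False)[2][2]
    return c,n*np.sign(n[2]),best
E
python3 - <<'E'
from h import *
d=pickle.load(open("d.pkl","rb"))
for c,pt in(("top",(262,217)),("side",(309,193))):
    W,ok=cloud(d[c]); 
    ch=d[c+"chute"][0]["region"]&ok
    P=W[ch];c0,n,m=plane(P)
    print(c,"plane",c0,n,"tilt",np.degrees(np.arccos(n[2])),m.sum(),len(P))
    h=(W-c0)@n
    v,u=np.indices(h.shape); near=ok&(np.hypot(u-pt[0],v-pt[1])<45)
    H=near&(h>.02)&(h<.09)
    top=near&(abs(h-.038)<.004); bar=near&(h>.055)&(h<.08)
    print("hist",np.histogram(h[H],bins=np.arange(.02,.09,.005))[0])
    for nm,mm in(("top",top),("bar",bar)):
        Q=W[mm];print(nm,mm.sum(),Q.mean(0),"foot",Q.mean(0)-n*h[mm].mean())
    fall=np.array([n[0],n[1],0]);fall-=n*(fall@n);fall/=np.linalg.norm(fall);s=np.cross(n,fall)
    Q=W[bar];q=Q-Q.mean(0);A=np.c_[q@fall,q@s];e=np.linalg.svd(A,full_matrices=False)[2][0]
    print("bar angle from fall, ccw",np.degrees(np.arctan2(e[1],e[0])),"extent",np.ptp(A@e),np.ptp(A@[-e[1],e[0]]))
    pc=W[near&(h>.03)]; A=np.c_[pc@fall,pc@s]
    (cx,cy),rad=cv2.minEnclosingCircle((A[abs((pc-c0)@n-.038)<.004]).astype(np.float32)); 
    port=cx*fall+cy*s+n*(c0@n);print("port(circle)",port,"rad",rad, "fall yaw",np.degrees(np.arctan2(fall[1],fall[0])))
    t=d[c+"tray"][0]["region"]&ok;T=W[t];print("tray rect",cv2.minAreaRect(T[T[:,2]<.04][:,:2].astype(np.float32)),np.median(T[:,2]))
    s_=d[c+"spacer"][0]["region"]&ok;print("spacer",W[s_].mean(0))
E
```

```text
top plane [0.63469338 0.25766213 0.18465037] [-0.29652417 -0.40276346  0.86594169] tilt 30.009591394592782 5924 9973
hist [ 21  28 158 556 203  17  16   6   7  51 100   6   0]
top 756 [0.59829213 0.21016947 0.19381202] foot [0.60951723 0.22541633 0.16103126]
bar 170 [0.58845222 0.19652234 0.22156033] foot [0.60929738 0.22483596 0.16068604]
bar angle from fall, ccw -5.630158923526147 extent 0.06391800786008382 0.013141259422709944
port(circle) [0.60873723 0.2240659  0.16013606] rad 0.044124845415353775 fall yaw -126.36139632632427
tray rect ((0.4765879213809967, 0.042797744274139404), (0.18519270420074463, 0.287370890378952), 50.6894416809082) 0.003965684687294409
spacer [ 0.52302169 -0.06066162  0.01666541]
side plane [0.62510018 0.2387463  0.17135806] [-0.30446674 -0.40301807  0.86306225] tilt 30.33782968237039 4590 8697
hist [ 23  39 126 436 152  23  14  17  26  44  81   4   0]
top 585 [0.59985131 0.20395993 0.19010139] foot [0.61138562 0.21922772 0.15740545]
bar 172 [0.59124323 0.19315347 0.21725587] foot [0.61203701 0.22067788 0.15831241]
bar angle from fall, ccw -5.594232782309238 extent 0.06319793971780356 0.014691493697331876
port(circle) [0.61152447 0.2220591  0.15877659] rad 0.04453273490071297 fall yaw -127.06983267619249
tray rect ((0.4790133535861969, 0.060610875487327576), (0.217876136302948, 0.29885566234588623), 50.564910888671875) 0.004379308692824008
spacer [ 0.52591512 -0.06189642  0.01590498]
```

```bash
cat >> h.py <<'E'
yaw=np.radians(-126.7)
n=np.array([.5*np.cos(yaw),.5*np.sin(yaw),np.cos(np.pi/6)])
fall=np.array([n[0],n[1],0]);fall-=n*(fall@n);fall/=np.linalg.norm(fall);side=np.cross(n,fall)
port=np.array([.610,.2230,.1595])
B0=-5.6
def ori(ax,bx,flip):  # tool z=-ax, tool x along bar (+/-)
    x=bx*(-1 if flip else 1);z=-ax;return Rn.from_matrix(np.c_[x,np.cross(z,x),z]).as_quat()
def chq(a,flip): # a: deg ccw turn from start
    b=np.radians(B0+a);return ori(n,np.cos(b)*fall+np.sin(b)*side,flip)
def chp(h): return port+n*h   # tcp height above port foot along axis
tc=np.array([.4775,.044,0]);ty=np.radians(50.7)
tx=np.array([np.cos(ty),np.sin(ty),0]);tyv=np.array([-np.sin(ty),np.cos(ty),0])
Z=np.array([0,0,1.])
E
python3 - <<'E'
from h import *
for f in(0,1):
    for a in range(-140,121,20):
        q=inverse_kinematics(chp(.048),chq(a,f)); q2=inverse_kinematics(chp(.13),chq(a,f))
        print(f,a,None if q is None else np.round(q,2), q2 is not None)
print("tray")
for a in range(0,360,30):
    r=np.radians(a);q=inverse_kinematics(tc+.03*tyv-.01*tx+Z*.045,ori(Z,np.array([np.cos(r),np.sin(r),0]),0));print(a,None if q is None else np.round(q,2))
E
```

```text
0 -140 [-0.04  0.28  1.84  0.61  0.8  -0.38] True
0 -120 [-0.04  0.28  1.84  0.61  0.8  -0.73] True
0 -100 [-0.04  0.28  1.84  0.61  0.8  -1.08] True
0 -80 [-0.04  0.28  1.84  0.61  0.8  -1.43] True
0 -60 [-0.04  0.28  1.84  0.61  0.8  -1.78] True
0 -40 [-0.04  0.28  1.84  0.61  0.8  -2.13] True
0 -20 [-0.04  0.28  1.84  0.61  0.8  -2.47] True
0 0 [-0.04  0.28  1.84  0.61  0.8  -2.82] True
0 20 None False
0 40 [-0.04  0.28  1.84  0.61  0.8   2.76] True
0 60 [-0.04  0.28  1.84  0.61  0.8   2.41] True
0 80 [-0.04  0.28  1.84  0.61  0.8   2.06] True
0 100 [-0.04  0.28  1.84  0.61  0.8   1.71] True
0 120 [-0.04  0.28  1.84  0.61  0.8   1.36] True
1 -140 [-0.04  0.28  1.84  0.61  0.8   2.76] True
1 -120 [-0.04  0.28  1.84  0.61  0.8   2.41] True
1 -100 [-0.04  0.28  1.84  0.61  0.8   2.06] True
1 -80 [-0.04  0.28  1.84  0.61  0.8   1.71] True
1 -60 [-0.04  0.28  1.84  0.61  0.8   1.36] True
1 -40 [-0.04  0.28  1.84  0.61  0.8   1.02] True
1 -20 [-0.04  0.28  1.84  0.61  0.8   0.67] True
1 0 [-0.04  0.28  1.84  0.61  0.8   0.32] True
1 20 [-0.04  0.28  1.84  0.61  0.8  -0.03] True
1 40 [-0.04  0.28  1.84  0.61  0.8  -0.38] True
1 60 [-0.04  0.28  1.84  0.61  0.8  -0.73] True
1 80 [-0.04  0.28  1.84  0.61  0.8  -1.08] True
1 100 [-0.04  0.28  1.84  0.61  0.8  -1.43] True
1 120 [-0.04  0.28  1.84  0.61  0.8  -1.78] True
tray
0 [-0.03  0.41  2.01 -0.    0.72  1.54]
30 [-0.03  0.41  2.01 -0.    0.72  1.02]
60 [-0.03  0.41  2.01 -0.    0.72  0.49]
90 [-0.03  0.41  2.01 -0.    0.72 -0.03]
120 [-0.03  0.41  2.01 -0.    0.72 -0.55]
150 [-0.03  0.41  2.01 -0.    0.72 -1.08]
180 [-0.03  0.41  2.01 -0.    0.72 -1.6 ]
210 [-0.03  0.41  2.01 -0.    0.72 -2.12]
240 [-0.03  0.41  2.01 -0.    0.72 -2.65]
270 None
300 [-0.03  0.41  2.01 -0.    0.72  2.59]
330 [-0.03  0.41  2.01 -0.    0.72  2.06]
```

Run:
```python
from h import *
p=np.array(current_position());servo_line(p+[0,0,.15],rate=.25)
move_ptp(chp(.19),chq(0,1))
r=capture("wrist");cv2.imwrite("pics/w0.png",r["image"]);pickle.dump(r,open("w.pkl","wb"))
print(spot_in("wrist","bar"));print(r["intrinsics"],r["t"],r["R"]@chp(.072)+r["t"],current_position()-chp(.19),current_clock(),current_force())
t=capture("top");W,ok=cloud(t)
```

```text
[{'xy': [313.7, 217.6], 'conf': 0.94}, {'xy': [104.8, 207.6], 'conf': 0.92}, {'xy': [144.6, 293.1], 'conf': 0.59}, {'xy': [171.7, 128.1], 'conf': 0.56}]
[[371.64829954   0.         311.24532592]
 [  0.         371.64829954 238.2678461 ]
 [  0.           0.           1.        ]] [-0.30113915  0.57159056  0.39008771] [ 2.78944462e-04 -4.75187832e-03  2.89094437e-01] [-9.56970052e-05  8.65829232e-04  1.15381783e-04] 3.5 [ 0.51221754 -0.26868831 -0.16681563]
```

View pics/w0.png

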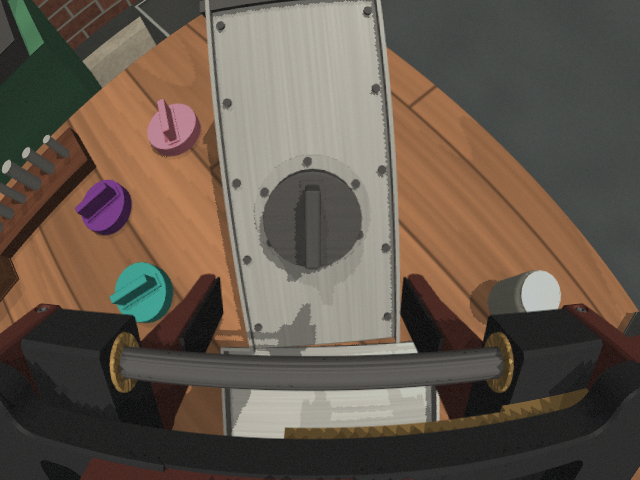

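The wrist view confirms the target: the dark steel cover is centred at about (311,218), its bar runs from (313,190) to (313,267), and it is aligned with the tool. The coloured look-alikes lie off to the left.

Run:
```python
from h import *
r=pickle.load(open("w.pkl","rb"));off=r["R"][0]*.001+(-r["R"][1])*.001
off-=n*(off@n);print("off",off);np.save("off.npy",off)
q=chq(0,1)
servo_line(chp(.085)+off,q,rate=.15)
print(servo_line(chp(.047)+off,q,rate=.05,contact_N=8),(current_position()-port)@n)
f0=np.array(current_force());t0=np.array(current_torque());np.save("f0.npy",f0)
move_gripper(0.0)
print(current_finger_gap(),current_grip_force(),current_force()-f0,current_torque()-t0,current_clock())
```

```text
off [ 1.31759879e-03 -5.20061925e-05  4.30549073e-04]
False 0.047005736961145184
0.01174432386144758 29.99781847000122 [-0.41112768  0.3061253   0.69316338] [0.06653556 0.02851285 0.11058297] 6.4583
```

```bash
cat > turn.py <<'E'
from h import *
off=np.load("off.npy");f0=np.load("f0.npy")
def turn(a):
    J=np.array(current_joint_pos());J[5]=J6-np.radians(a);goto_joints(J)
def pull(N=15,d=.009):
    p=np.array(current_position())
    hit=servo_line(p+n*d,rate=.03,contact_N=N)
    return hit,(np.array(current_position())-p)@n,p
J6=float(current_joint_pos()[5])
E
python3 - <<'E'
from turn import *
print(J6)
for a in(25,45,64,83,102,120):
    turn(a)
    f=np.array(current_force())-f0
    print(a,"F axial %.1f lateral %.1f"%(f@n,np.linalg.norm(f-n*(f@n))),"tz %.2f"%(np.array(current_torque())@n),"clk",current_clock(),"gap",current_finger_gap())
    if a<40: continue
    hit,dz,p=pull();f=np.array(current_force())-f0
    print("  pull",hit,"dz %.4f"%dz,"F %.1f"%(f@n))
    if not hit: break
    servo_line(p,rate=.05)
print(current_clock())
E
```

```text
0.31854016631731025
25 F axial 0.1 lateral 2.6 tz -0.07 clk 6.9583 gap 0.011857377944158178
45 F axial 1.2 lateral 3.1 tz 0.00 clk 7.3833 gap 0.012109923014033646
  pull True dz 0.0032 F -2.8
64 F axial 2.4 lateral 1.6 tz 0.01 clk 8.3 gap 0.011931721121031726
  pull True dz 0.0044 F -3.5
83 F axial 4.1 lateral 4.2 tz -0.07 clk 9.2333 gap 0.011732419338940063
  pull False dz 0.0090 F -2.7
9.6833
```

Run:
```python
from turn import *
print(pull(15,.02)[:2],(np.array(current_force())-f0)@n,current_finger_gap(),current_grip_force())
r=capture("side");cv2.imwrite("pics/s1.png",cv2.resize(r["image"][110:270,220:420],(800,640))[:600])
print(current_clock())
```

```text
(False, np.float64(0.02001472386813592)) -2.900675794974865 0.012102682151672517 29.99530792236328
10.55
```

View pics/s1.png

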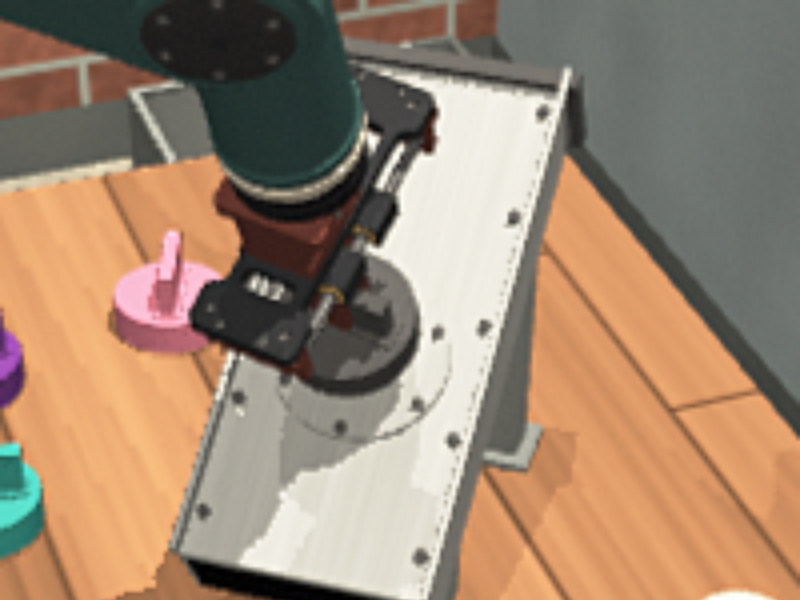

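The side view shows the cover, held by the bar at about (345,330) in the crop, lifting off the neck with the seat ring visible below. It is free, so I lift it clear and carry it to the tray.

Run:
```python
from turn import *
print(servo_line(np.array(current_position())+n*.065,rate=.1,contact_N=20));sleep(.25)
print(current_finger_gap(),current_grip_force(),current_position())
h=tc+.02*tyv-.012*tx
r=np.radians(140.7);q=ori(Z,np.array([np.cos(r),np.sin(r),0]),0)
move_ptp(h+Z*.24,q)
servo_line(h+Z*.12,q,rate=.15);sleep(.2)
s=capture("side");cv2.imwrite("pics/s2.png",cv2.resize(s["image"][190:370,180:400],(733,600)))
W,ok=cloud(s);print(current_position(),current_clock(),(current_force()))
t=silhouettes("side","cover");print([(x["xy"],x["conf"]) for x in t])
```

```text
False
0.012133707390777014 29.995360672473907 [0.56711373 0.1664737  0.2814359 ]
[0.45503264 0.04738406 0.12071006] 13.4833 [-0.79034494 -0.63811908 -2.57102356]
[([275.7, 282.0], 0.93), ([217.5, 234.6], 0.65), ([210.3, 199.0], 0.6), ([315.1, 327.6], 0.46)]
```

View pics/s2.png

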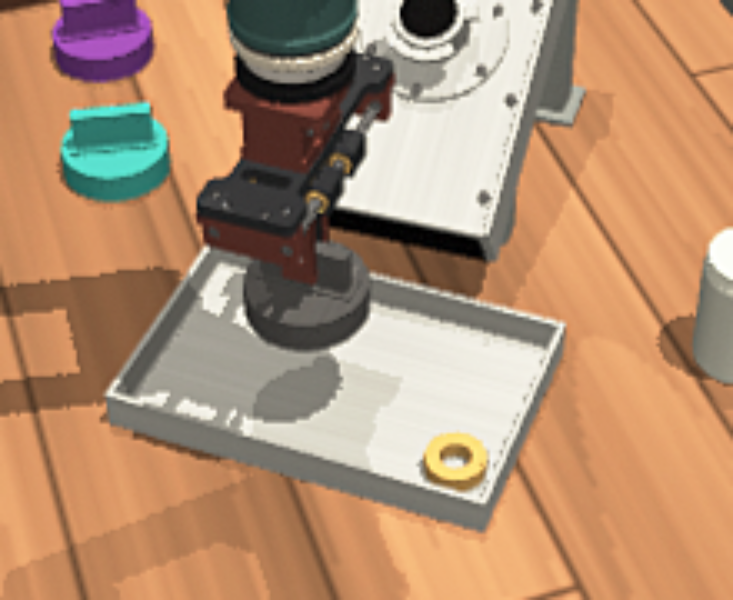

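The cover at about (307,290) in the crop hangs level over the tray, well away from the spacer at (455,460), and the neck is bare. Next I lower it until it touches.

Run:
```python
from turn import *
p=np.array(current_position());p[2]=.055
servo_line(p,rate=.1);b=current_force()[2]
p[2]=.025
print(servo_line(p,rate=.015,contact_N=6),current_position(),current_force()[2]-b)
sleep(.3);print(current_force()[2]-b,current_grip_force())
```

```text
True [0.45477183 0.04752748 0.03964397] 7.859461703312622
7.459444378529128 30.000655353069305
```

Run:
```python
from h import *
move_gripper(.05);sleep(.2)
p=np.array(current_position());servo_line(p+Z*.06,rate=.1);servo_line(p+Z*.25,rate=.25)
r=capture("side");cv2.imwrite("pics/s3.png",cv2.resize(r["image"][190:370,180:400],(733,600)))
W,ok=cloud(r);s=silhouettes("side","cover")
v,u=np.indices(ok.shape);m=ok&(np.hypot(u-277,v-290)<40)
for lo,hi in((.024,.038),(.058,.075)):
    k=m&(W[...,2]>lo)&(W[...,2]<hi)&(np.linalg.norm(W[...,:2]-p[:2],axis=-1)<.04);P=W[k]
    c,nn,b=plane(P);d=c-tc;print(k.sum(),c,"tilt",np.degrees(np.arccos(nn[2])),"tray xy",d@tx,d@tyv)
print(current_clock(),current_force())
```

```text
395 [0.44729147 0.03584636 0.03001011] tilt 1.0907972582083094 tray xy -0.025443115101625273 0.018212216089919908
130 [0.453692   0.0462616  0.06296984] tilt 8.463157849595467 tray xy -0.0133294136435684 0.01985604353040597
18.4583 [-0.50258887 -0.29921618  0.16294003]
```

View pics/s3.png

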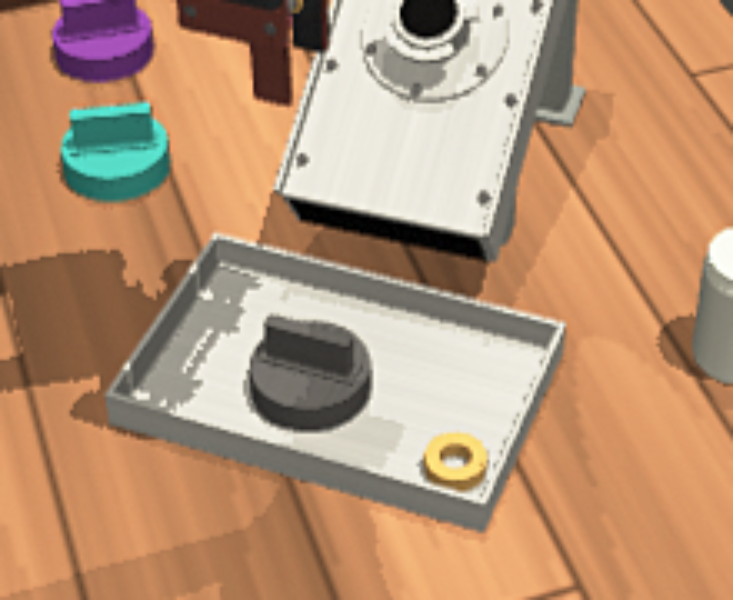

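The cover stands flat at about (310,375) in the crop, with its top at 30 mm and a tilt of about 1°. It is near the tray's middle, the spacer at (455,460) is undisturbed, and the gripper is clear.

```bash
python3 -c "
from bench import *
print(close_job())"
```

```text
the job is handed in; nothing more can be done
None
```

The bayonet cover came free after turning about 83° anticlockwise; it now stands flat, right way up and released near the middle of the tray, with the spacer undisturbed, and the job was handed in after about 18.5 s on the robot's clock (no verdict was returned).

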